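# Hold the spring cylinder at its test mark

### The job

Take a holding reading on the spring cylinder test stand: with the carriage fully home, press the green key to wake the tester, then the yellow key to zero it, one at a time, each right down for a moment, and leave the red key alone. Then take the orange T-handle, gently pull the carriage out against its spring until its black pointer lines up with the red mark, not running well past it, and keep it there: finish while still holding the handle at the mark. Do not shift the red flag or disturb the tape roll, brass nipple and gauge lying nearby.

Things in the scene. Friction and masses are not known exactly. Their poses are not given: they have to be found in the camera images.
- stand: fixed test stand: aluminium base plate 350 x 120 x 14 mm, two guide rods, a blue spring cylinder behind a grey block (60 mm high) at the far end. Origin under the plate, which reaches 185 mm to -x and 165 mm to +x. The carriage is pulled along its own -x axis (roughly to the robot). A white scale, 40 mm high, runs along its -y side out to 96 mm from the middle line; the red flag there reaches 106 mm
- handle (a point): centre of the orange T-handle bar on the carriage: a round bar 18 mm thick and 100 mm long, lying level across the pull (along the stand's y axis), centre 99 mm above the bench, on a central steel stem 18 mm thick that stands on the black carriage block (block 50 mm along the pull, 104 mm across, top 53 mm above the bench). Free space before, behind and above the bar: it can be pinched from above with one finger in front and one behind
- pointer (a point): tip of the carriage's black pointer over the scale, 87 mm to the stand's -y side of the handle and 45 mm above the bench; moves with the carriage
- mark (a point): the red mark: point of the upright red flag (3 mm thick, its top 67 mm above the bench) clamped stiffly at the outer edge of the scale, at the height of the pointer's tip; the pointer is at the mark when both have the same place along the stand's x axis. The flag has been set to a different place each time, 40 to 85 mm out from the pointer's home
- carriage (a joint): how far the carriage is pulled out, m: 0 = fully home, limit 0.11. A spring pulls it home all the time: about 5 N at home, rising 70 N per metre to about 11 N at 85 mm; let go, it runs home
- flag (a joint): where the red mark is set on the same scale, m: the pointer is at the mark when joint carriage equals joint flag
- keybox: grey tester key box, fixed, 235 x 85 mm, top 45 mm above the bench, with three spring keys in a row along its own x axis at -55, 0 and +55 mm from its origin (origin at the underside, below the middle key; the box reaches from -88 to +148 mm), and a dark display at its +x end. Which colour sits at which place varies
- green_top (a point): centre of the top face of the green key (28 mm across, in a black surround 44 mm across) on the key box, 67 mm above the bench when up and 10 mm proud of its surround; moves with the key, which is pressed straight down. Wakes the tester: press first
- green (a joint): travel of the green key, m: 0 = up, 0.006 = fully down, counted as pressed from 0.004; springs back up; fully down takes 5 N
- yellow_top (a point): centre of the top face of the yellow key (28 mm across, in a black surround 44 mm across) on the key box, 67 mm above the bench when up and 10 mm proud of its surround; moves with the key, which is pressed straight down. Zeroes the tester: press second
- yellow (a joint): travel of the yellow key, m: 0 = up, 0.006 = fully down, counted as pressed from 0.004; springs back up; fully down takes 5 N
- red_top (a point): centre of the top face of the red key (28 mm across, in a black surround 44 mm across) on the key box, 67 mm above the bench when up and 10 mm proud of its surround; moves with the key, which is pressed straight down. Not to be pressed
- red (a joint): travel of the red key, m: 0 = up, 0.006 = fully down, counted as pressed from 0.004; springs back up; fully down takes 5 N
- tape_mid (a point): middle of a loose roll of yellow tape, 63 mm across, 19 mm high, lying left of the stand; bystander
- nipple_mid (a point): middle of a loose brass threaded nipple, 28 x 31 mm, 34 mm high, standing left of the stand; bystander
- gauge_mid (a point): middle of a loose round white pressure gauge, 89 x 63 mm, 31 mm high, lying on its back between the front of the stand and the key box; bystander

How it is judged (in metres and radians):
On the way, in this order (a step that is already met when the one before it is completed fails the run):
1. the green key is pressed down, alone, with the carriage home (value of joint green above 0.004 m and value of joint each of yellow, red below 0.002 m and value of joint carriage below 0.008 m), for 0.1 s.
2. the yellow key is pressed down, alone, with the carriage home (value of joint yellow above 0.004 m and value of joint each of green, red below 0.002 m and value of joint carriage below 0.008 m), for 0.1 s.
3. the carriage is held by the gripper with its pointer at the mark (x of pointer in the frame of mark between -0.006 and 0.006 m and contact force between the fingers and carriage above 2 N), for 0.3 s.
At the end, for the whole second after the job is handed in: the program has ended with the gripper still holding the T-handle (more than 2 N on the carriage), the pointer within 6 mm of the mark along the scale, the carriage still (under 10 mm/s), all keys up (all of step 3 and velocity of joint carriage between -0.01 and 0.01 m/s and value of joint each of green, yellow, red below 0.002 m); the arm keeps its last pose, push and grip.
It fails at once if the red key is pressed (value of joint red above 0.003 m).
It fails at once if the green and the yellow key are down together (value of joint each of green, yellow above 0.003 m).
It fails at once if the pointer is pulled more than 15 mm past the mark (x of pointer in the frame of mark below -0.015 m).
It fails at once if the red flag is shifted by more than 4 mm (distance of mark from where it was at the start of the episode above 0.004 m).
It fails at once if the roll of tape, the brass nipple or the gauge is moved by more than 15 mm (distance of any of tape_mid, nipple_mid, gauge_mid from where it was at the start of the episode above 0.015 m).
It also fails if it takes over 51 s, if anything falls off the work surface, if the arm or the gripper's body presses on something with over 40 N, if the wrist force passes 120 N, or if a joint passes its speed limit or range.

### The arm

A 6-joint arm with a two-finger parallel gripper is mounted at the origin on a cart in front of the work surface, level with it; the furniture and walls round the work are solid. World frame = base frame: x ahead of the robot, y to its left, z up, the work surface at z = 0. Lengths are in m, angles in degrees, forces in N, time in s.
With the tool pointing down it reaches from about 0.25 to 0.725 m from the base axis. Payload 9.7 kg.
Tool frame: the origin (TCP) lies between the finger pads; the fingertips stand 19 mm ahead of it and the grasp point (between the pads) is the TCP; z points along the fingers, y is the line along which they close (so a half turn about z gives the same grasp; the last joint's range is limited). The gripper opens to 85 mm and grips with 20 to 120 N. Pads are 22 mm wide; open, the fingers measure 114 mm over their backs; the gripper's body (76 mm by 85 mm) begins 54 mm behind the grasp point. The pads swing forward as they close: fully open they stand 13 mm farther back than shut.
Start: joints at [68.01, 4.979, 10.078, 95.1, 0, 90], TCP at [0.206, 0.51, 0.25] pointing down, gripper open.
Joint ranges: [-179.16, 179.16], [-48.56, 103.87], [-65.8, 70.77], [-126.05, 130.52], [-82.76, 87.17], [-180, 180]. Speed limits (degrees/s): [127.2, 127.2, 147.25, 180, 180, 180].

### API

Orientations are given as [roll, pitch, yaw] about the fixed x, y, z axes, in that order (R = Rz(yaw) Ry(pitch) Rx(roll)).
In Python, from workcell import telemetry, camera, calibration, workorder gives the robot as it stands.
- The arm moves only by the tool play_rows, never from a script. Its argument "increments" is a list of rows, each a list of 3 entries, a list of its own where there are three numbers: the shift along the tool's x, y, z in mm, then the turn, a rotation vector about the tool's x, y, z in degrees, then the closure, from 0 (fully open) to 1 (shut). In form: [[[x, y, z], [ax, ay, az], jaw], ...]. A call has 1 to 20 rows; each row is the pose to reach, as a shift and turn from the pose commanded when the call began, along the tool's axes at that moment; what a row does not reach only later rows make up. A row lasts 1/10 s, in which the tool goes at most 50 mm and 8.59 degrees, less where a joint would pass 70% of its speed; a pose out of reach is approached as far as the arm can. A call with a gripper value outside its range is refused whole. The fingers move at their own pace and stop on an object; "grip_force" is the grip in N (left out, the last holds). Time passes only in rows, so rows that repeat a pose let the fingers close. It gives the time, the measured TCP pose, the force, the opening and the grip force at its end, in the units of the state.
- telemetry.get_obs(): the state, without advancing time (a new reading comes with each control period).
- camera(name): name is "scene" or "top" or "wrist"; returns (picture, depth): 480x640x3 uint8, red, green, blue; 480x640 float32, m along the optical axis (not along the pixel's ray), 0 where there is no reading.
- calibration(name): a dict with "vertical_fov" (degrees; the focal length in pixels is half the picture's height over the tangent of half this angle, whatever the lens; pixels are square), "cx", "cy" (the principal point, pixels), "k1" (the pictures are not rectified: a ray, as slopes to the right and down, at radius r is drawn at 1 + k1 r^2 times it, then the intrinsics apply), "rvec" (rotation vector, rad) and "tvec" (3), from world to camera coordinates, as OpenCV has them; the wrist camera has in their place "hand_eye" (4x4, takes a point from camera to tool coordinates, whose origin is the TCP and whose axes are the flange's). Camera axes: x right, y down, z forward; pixel columns grow to the right and rows downward; lengths in m; the calibration is good to about 2 mm. A picture is of the moment at which its call begins: read the wrist's pose just before it. calibration takes no time and is no camera call.
- workorder.job_done(): hands the job in; it is judged then, once.
The state is a dict: "time": time; "q": joint angles; "qd": joint speeds; "joint_efforts": joint torques, N m; "ee_pos": TCP position; "tcp_rot": TCP orientation; "wrist_force": force on the tool from outside, world axes, zero at the start; "torque": the same for the moment, N m; "opening": finger opening in m; "grasp_force": force on a finger pad.
Only numpy, scipy, OpenCV 4.12 (cv2) and the standard library are available. Lean on these libraries where they do the work, as an engineer would, in place of code of your own. Each camera call takes 0.05 s, during which the arm holds its last target. There are 200 camera calls.

## Working session

There is one attempt and no reset: what is moved stays moved. The work goes in short steps, Python scripts to look and compute and a tool call to move; the robot and the scene stay as the last step left them, time stands still between calls to the robot, and variables do not carry over. Pictures are saved under pics/ and viewed, at most 10 in all, crops included, and the job is handed in when it is done.

Besides the shell and the picture viewer there is one more tool, called after "Emit:" as name(argument=value, ...) on one line, values as JSON. play_rows: Moves the arm, as the interface text tells. Its arguments: {"type":"object","properties":{"increments":{"type":"array"},"grip_force":{"type":"number"}},"required":["increments"]}

```bash
mkdir -p pics
cat > h.py <<'E'
import numpy as np, cv2
from workcell import telemetry, camera, calibration, workorder
from scipy.spatial.transform import Rotation as R
def K(c):
    f=240/np.tan(np.radians(c["vertical_fov"]/2)); return np.array([[f,0,c["cx"]],[0,f,c["cy"]],[0,0,1.]]),np.array([c["k1"],0,0,0,0.])
def pose(name,obs=None):
    c=calibration(name)
    if name!="wrist":
        Rm=cv2.Rodrigues(np.array(c["rvec"],float))[0]; t=np.array(c["tvec"],float).ravel(); return Rm.T,-Rm.T@t
    H=np.array(c["hand_eye"]); Rt=R.from_euler("xyz",obs["tcp_rot"],degrees=True).as_matrix()
    return Rt@H[:3,:3],Rt@H[:3,3]+np.array(obs["ee_pos"])
def world(name,uv,obs=None,z=None,depth=None):
    k,d=K(calibration(name)); uv=np.array(uv,float).reshape(-1,1,2)
    n=cv2.undistortPoints(uv,k,d).reshape(-1,2); r=np.c_[n,np.ones(len(n))]
    Rm,o=pose(name,obs); w=r@Rm.T
    s=(np.asarray(z)-o[2])/w[:,2] if depth is None else np.asarray(depth)
    return o+w*np.reshape(s*np.ones(len(n)),(-1,1))
E
python3 - <<'E'
from h import *
print(telemetry.get_obs())
for n in("top","scene"):
    p,d=camera(n); cv2.imwrite(f"pics/{n}.png",p[...,::-1]); np.savez(f"{n}.npz",p=p,d=d); print(pose(n)[1],calibration(n)["vertical_fov"])
print(calibration("wrist"))
E
```

```text
{'time': 0.0, 'q': array([ 6.80082560e+01,  5.00932593e+00,  1.00340195e+01,  9.50978257e+01,
       -1.12995372e-03,  8.99991163e+01]), 'qd': array([-0.02142846,  0.13179943, -0.04003057, -0.01631382, -0.03083305,
       -0.07310782]), 'joint_efforts': array([-1.98580470e-03, -5.20403767e+01,  4.64796031e+01,  1.67921913e-02,
       -2.01810935e-04, -3.41937465e-06]), 'ee_pos': array([0.20589123, 0.50979617, 0.24959617]), 'tcp_rot': array([-1.79926868e+02,  1.12882479e-03,  1.58009141e+02]), 'wrist_force': array([-0.04787852,  1.26841641, -0.28357099]), 'torque': array([0.03109942, 0.00329743, 0.01038719]), 'grasp_force': 0.0, 'opening': 0.08528159329952642}
[ 0.47992741 -0.08747977  1.41755671] 45.29165265427176
[-0.01430531 -0.54776712  0.91428047] 43.68624218469724
{'vertical_fov': 58.21672536979918, 'cx': 323.08759651362357, 'cy': 235.68193137872754, 'k1': -0.005489902063916094, 'hand_eye': array([[ 2.35409861e-03, -9.58954936e-01, -2.83548743e-01,
         7.27057965e-02],
       [ 9.99995550e-01,  1.73784262e-03,  2.42489304e-03,
        -3.78033153e-04],
       [-1.83260006e-03, -2.83553190e-01,  9.58954759e-01,
        -1.23233935e-01],
       [ 0.00000000e+00,  0.00000000e+00,  0.00000000e+00,
         1.00000000e+00]])}
```

View pics/top.png

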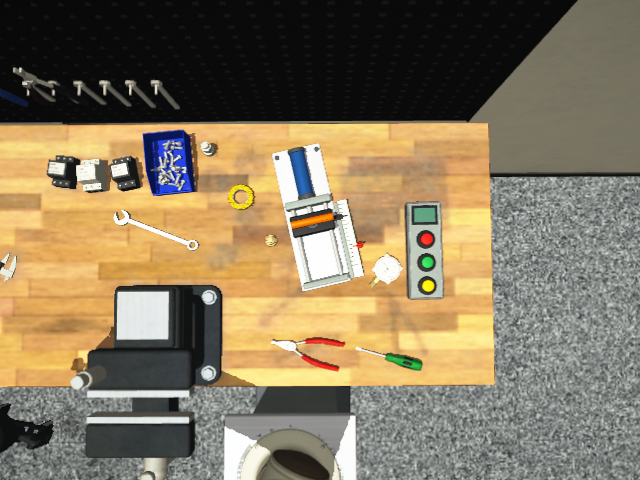

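View pics/scene.png

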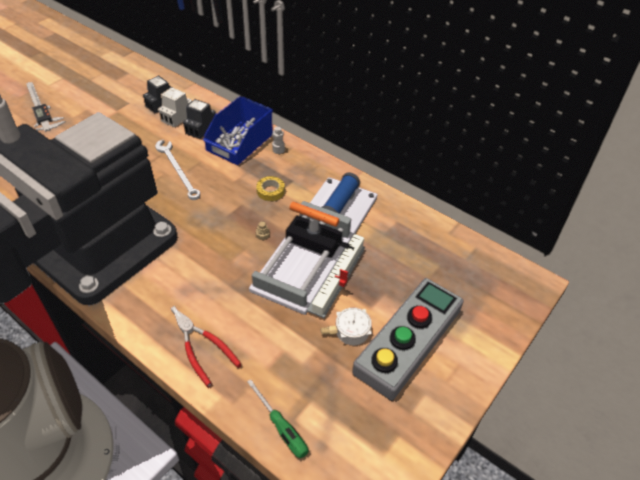

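The top view shows the red, green and yellow keys at about (427,239), (427,263) and (428,286). The handle is at about (313,222), the pointer tip near (341,215) and the flag near (360,244).

Run:
```python
from h import *
a=np.load("top.npz");p,d=a["p"],a["d"]
hsv=cv2.cvtColor(p,cv2.COLOR_RGB2HSV)
def blob(lo,hi,box):
    x0,y0,x1,y1=box; m=cv2.inRange(hsv,lo,hi); q=np.zeros_like(m); q[y0:y1,x0:x1]=m[y0:y1,x0:x1]
    ys,xs=np.nonzero(q); return np.c_[xs,ys]
for n,lo,hi,box,z in [("red",(0,150,80),(8,255,255),(410,225,442,300),.067),("green",(45,120,50),(85,255,255),(412,250,442,280),.067),("yellow",(20,150,80),(35,255,255),(412,272,442,300),.067),("handle",(5,150,80),(18,255,255),(285,205,345,240),.108),("flag",(0,150,80),(8,255,255),(350,235,372,252),.067),("flag",(0,150,80),(8,255,255),(350,235,372,252),.045)]:
    b=blob(lo,hi,box); c=b.mean(0); w=world("top",c,z=z)[0]; dz=np.median(d[b[:,1],b[:,0]])
    print(n,len(b),c,w.round(4),"depthpt",world("top",c,depth=dz)[0].round(3),b.min(0),b.max(0))
    if n=="handle":
        (cc,s,an)=cv2.minAreaRect(b.astype(np.float32)); print(cc,s,an); e=cv2.boxPoints((cc,s,an)); print(world("top",e,z=.099).round(4)); print("box",world("top",[cc],z=.105).round(4))
# key row direction via depth map; vise height
u,v=np.meshgrid(np.arange(640),np.arange(480)); W=world("top",np.c_[u.ravel(),v.ravel()],depth=d.ravel()).reshape(480,640,3)
for (x,y) in [(145,315),(150,370),(140,440),(20,430),(110,340),(80,380),(160,430),(341,215),(360,244),(388,268)]: print((x,y),W[y,x].round(3))
big=cv2.resize(p[185:305,270:450],None,fx=4.4,fy=4.4,interpolation=cv2.INTER_CUBIC); cv2.imwrite("pics/crop.png",big[...,::-1])
```

```text
red 123 [426.28455285 238.69918699] [ 0.5719 -0.3265  0.067 ] depthpt [ 0.572 -0.327  0.066] [420 233] [432 244]
green 118 [427.10169492 261.95762712] [ 0.5171 -0.3274  0.067 ] depthpt [ 0.517 -0.328  0.066] [421 256] [433 267]
yellow 125 [427.792 285.416] [ 0.4622 -0.3281  0.067 ] depthpt [ 0.462 -0.328  0.066] [422 280] [434 291]
handle 315 [312.65079365 220.11428571] [ 0.6131 -0.0599  0.108 ] depthpt [ 0.613 -0.06   0.105] [291 213] [333 228]
(311.9508972167969, 220.28392028808594) (7.978359699249268, 42.950164794921875) 77.19573211669922
[[ 0.6119 -0.0079  0.099 ]
 [ 0.6334 -0.1044  0.099 ]
 [ 0.6154 -0.1084  0.099 ]
 [ 0.5939 -0.0119  0.099 ]]
box [[ 0.613  -0.0583  0.105 ]]
flag 35 [359.05714286 244.48571429] [ 0.5591 -0.168   0.067 ] depthpt [ 0.561 -0.17   0.041] [353 242] [363 248]
flag 35 [359.05714286 244.48571429] [ 0.5604 -0.1693  0.045 ] depthpt [ 0.561 -0.17   0.041] [353 242] [363 248]
(145, 315) [0.408 0.28  0.24 ]
(150, 370) [0.301 0.26  0.264]
(140, 440) [0.164 0.279 0.261]
(20, 430) [0.203 0.478 0.337]
(110, 340) [0.333 0.439 0.001]
(80, 380) [0.299 0.355 0.368]
(160, 430) [0.184 0.239 0.266]
(341, 215) [ 0.631 -0.127  0.048]
(360, 244) [ 0.56  -0.17   0.068]
(388, 268) [ 0.504 -0.239  0.033]
```

View pics/crop.png

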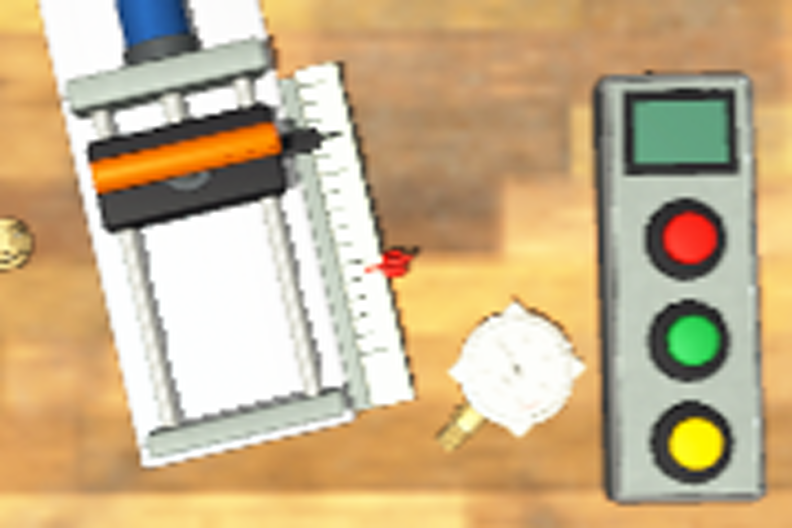

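The crop shows the carriage home, with the pointer tip at about (335,135) and the flag point at about (370,268). The keys, far to near, are red, green, yellow. The stand yaw is about 12.6°. The first move lifts the arm clear of the vise.

Emit:
play_rows(increments=[[[0,0,-50],[0,0,8],1],[[0,0,-100],[0,0,16],1],[[0,0,-150],[0,0,24],1],[[0,0,-200],[0,0,32],1],[[0,0,-200],[0,0,40],1],[[0,0,-200],[0,0,48],1],[[0,0,-200],[0,0,56],1],[[0,0,-200],[0,0,65],1],[[0,0,-200],[0,0,65],1]], grip_force=40)

```text
time: 1.0
ee_pos: [0.206, 0.5101, 0.4499]
tcp_rot: [-180.0, 0.0, 92.9]
wrist_force: [-0.2, -0.7, 0.5]
opening: 0.0001
grasp_force: 0.0
```

Emit:
play_rows(increments=[[[-852,267,0],[0,0,60.4],1],[[-852,267,0],[0,0,60.4],1],[[-852,267,0],[0,0,60.4],1],[[-852,267,0],[0,0,60.4],1],[[-852,267,0],[0,0,60.4],1],[[-852,267,0],[0,0,60.4],1],[[-852,267,0],[0,0,60.4],1],[[-852,267,0],[0,0,60.4],1],[[-852,267,0],[0,0,60.4],1],[[-852,267,0],[0,0,60.4],1],[[-852,267,0],[0,0,60.4],1],[[-852,267,0],[0,0,60.4],1],[[-852,267,0],[0,0,60.4],1],[[-852,267,0],[0,0,60.4],1],[[-852,267,0],[0,0,60.4],1],[[-852,267,0],[0,0,60.4],1],[[-852,267,0],[0,0,60.4],1],[[-852,267,0],[0,0,60.4],1],[[-852,267,0],[0,0,60.4],1],[[-852,267,0],[0,0,60.4],1]])

```text
time: 3.0
ee_pos: [0.5182, -0.3288, 0.4477]
tcp_rot: [-179.8, 0.1, 32.7]
wrist_force: [0.6, 0.6, 0.3]
opening: -0.0004
grasp_force: 0.0
```

Emit:
play_rows(increments=[[[0,0,50],[0,0,0],1],[[0,0,100],[0,0,0],1],[[0,0,150],[0,0,0],1],[[0,0,200],[0,0,0],1],[[0,0,250],[0,0,0],1],[[0,0,290],[0,0,0],1],[[0,0,320],[0,0,0],1],[[0,0,335],[0,0,0],1],[[0,0,340],[0,0,0],1],[[0,0,340],[0,0,0],1]])

```text
time: 4.0
ee_pos: [0.5168, -0.3258, 0.111]
tcp_rot: [-180.0, 0.0, 32.7]
wrist_force: [-0.5, -0.6, 0.8]
opening: -0.0001
grasp_force: 0.0
```

Run:
```python
from h import *
o=telemetry.get_obs(); p,d=camera("wrist")
cv2.imwrite("pics/w1.png",p[...,::-1]); print(o["ee_pos"],o["tcp_rot"],o["wrist_force"])
hsv=cv2.cvtColor(p,cv2.COLOR_RGB2HSV)
for n,lo,hi in [("green",(45,120,50),(85,255,255)),("yellow",(20,170,80),(35,255,255)),("red",(0,170,80),(6,255,255))]:
    m=cv2.inRange(hsv,lo,hi); k,l,s,c=cv2.connectedComponentsWithStats(m)
    i=1+np.argmax(s[1:,4]) if k>1 else 0
    print(n,s[i],world("wrist",c[i],o,z=.067).round(4))
```

```text
[ 0.51683853 -0.32583944  0.11095529] [-1.79979069e+02  5.47768134e-03  3.27328274e+01] [-0.50002009 -0.64519417  0.76624488]
green [ 297  249   65   57 2497] [[ 0.5228 -0.3253  0.067 ]]
yellow [242 345  31  21 413] [[ 0.4734 -0.3184  0.067 ]]
red [ 368  139   71   71 3915] [[ 0.5733 -0.3258  0.067 ]]
```

View pics/w1.png

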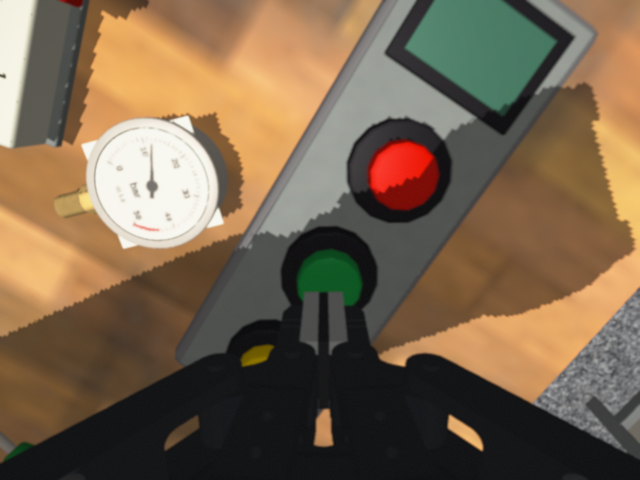

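The wrist view shows the closed fingertips over the green key at about (325,290), and the red key fits the top-camera position. Pressing green.

Emit:
play_rows(increments=[[[0,0,10],[0,0,0],1],[[0,0,18],[0,0,0],1],[[0,0,22],[0,0,0],1],[[0,0,25],[0,0,0],1],[[0,0,27],[0,0,0],1],[[0,0,29],[0,0,0],1],[[0,0,30],[0,0,0],1],[[0,0,30],[0,0,0],1]])

```text
time: 4.85
ee_pos: [0.5173, -0.3269, 0.0805]
tcp_rot: [180.0, -0.0, 32.6]
wrist_force: [-2.1, 2.0, 4.6]
opening: 0.0002
grasp_force: 2.3
```

Emit:
play_rows(increments=[[[0,0,1.5],[0,0,0],1],[[0,0,1.5],[0,0,0],1],[[0,0,1.5],[0,0,0],1]])

```text
time: 5.15
ee_pos: [0.5174, -0.3269, 0.08]
tcp_rot: [180.0, -0.0, 32.6]
wrist_force: [-4.1, 3.6, 11.0]
opening: 0.0
grasp_force: 5.2
```

Run:
```python
from h import *
o=telemetry.get_obs(); print(o["ee_pos"],o["wrist_force"])
```

```text
[ 0.51738096 -0.32688387  0.07997664] [-4.08789098  3.61503066 10.98125488]
```

The green key bottomed at 11 N. Next is yellow.

Emit:
play_rows(increments=[[[0,0,-15],[0,0,0],1],[[0,0,-31],[0,0,0],1],[[-20,-12,-31],[0,0,0],1],[[-40,-24,-31],[0,0,0],1],[[-46.8,-28.8,-31],[0,0,0],1],[[-46.8,-28.8,-25],[0,0,0],1],[[-46.8,-28.8,-15],[0,0,0],1],[[-46.8,-28.8,-9],[0,0,0],1],[[-46.8,-28.8,-6],[0,0,0],1],[[-46.8,-28.8,-4],[0,0,0],1],[[-46.8,-28.8,-2],[0,0,0],1],[[-46.8,-28.8,-1],[0,0,0],1],[[-46.8,-28.8,0],[0,0,0],1],[[-46.8,-28.8,0],[0,0,0],1],[[-46.8,-28.8,0],[0,0,0],1]])

```text
time: 6.65
ee_pos: [0.4627, -0.3276, 0.08]
tcp_rot: [180.0, -0.1, 32.6]
wrist_force: [-1.9, 3.8, 8.8]
opening: -0.0001
grasp_force: 5.0
```

Emit:
play_rows(increments=[[[0,0,-40],[0,0,0],1],[[0,0,-85],[0,0,0],1],[[0,0,-130],[0,0,0],0],[[0,0,-170],[0,0,0],0],[[271,-146,-170],[0,0,110.1],0],[[271,-146,-170],[0,0,110.1],0],[[271,-146,-170],[0,0,110.1],0],[[271,-146,-170],[0,0,110.1],0],[[271,-146,-170],[0,0,110.1],0],[[271,-146,-170],[0,0,110.1],0],[[271,-146,-170],[0,0,110.1],0],[[271,-146,-170],[0,0,110.1],0],[[271,-146,-170],[0,0,110.1],0],[[271,-146,-170],[0,0,110.1],0],[[271,-146,-170],[0,0,110.1],0],[[271,-146,-170],[0,0,110.1],0],[[271,-146,-170],[0,0,110.1],0],[[271,-146,-170],[0,0,110.1],0],[[271,-146,-170],[0,0,110.1],0],[[271,-146,-170],[0,0,110.1],0]])

```text
time: 8.65
ee_pos: [0.4981, -0.2538, 0.2484]
tcp_rot: [-164.7, 4.5, -34.2]
wrist_force: [0.4, -0.2, -0.0]
opening: 0.0852
grasp_force: 0.0
```

```bash
cat > look.py <<'E'
import sys
from h import *
o=telemetry.get_obs(); p,d=camera("wrist")
cv2.imwrite(f"pics/{sys.argv[1]}.png",p[...,::-1]); np.savez("w.npz",p=p,d=d,pos=o["ee_pos"],rot=o["tcp_rot"]); print(o["time"],o["ee_pos"],o["tcp_rot"],o["wrist_force"],o["opening"])
E
python3 look.py w2
```

```text
8.65 [ 0.49805355 -0.25383297  0.24842559] [-164.66431304    4.53865245  -34.17907647] [ 0.43007149 -0.2352112  -0.02732783] 0.08519334562280553
```

View pics/w2.png

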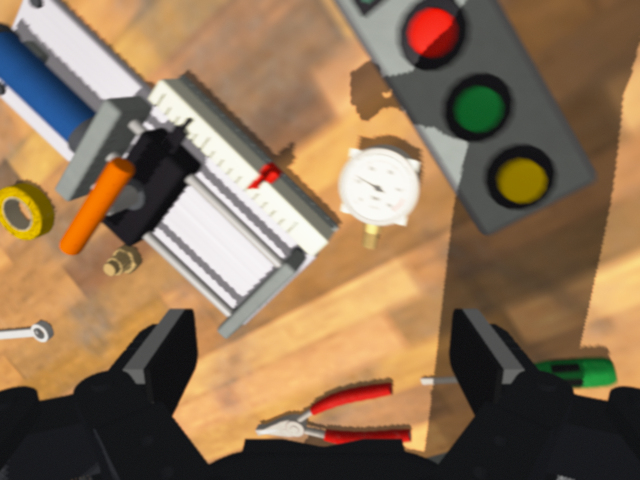

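Run:
```python
from h import *
o=telemetry.get_obs(); print(o["q"].round(2),o["qd"].round(2))
```

```text
[-34.44   9.75  13.96  98.8   15.29 179.95] [ 2.05  0.36  0.93 -0.1  -0.37  0.02]
```

The wrist view shows the handle at about (97,205), the pointer tip near (185,125) and the flag near (265,175). Joint 6 has hit its limit at 180°, so I'll turn the wrist the other way.

```bash
cat >> h.py <<'E'
def inc(pos,yaw,frm=None):
    o=telemetry.get_obs()
    p0,r0=(o["ee_pos"],R.from_euler("xyz",o["tcp_rot"],degrees=True)) if frm is None else (np.array(frm[0]),R.from_euler("xyz",[180,0,frm[1]],degrees=True))
    r=R.from_euler("xyz",[180,0,yaw],degrees=True)
    return (r0.inv().apply(np.array(pos)-p0)*1000).round(1),(r0.inv()*r).as_rotvec(degrees=True).round(2)
E
python3 - <<'E'
from h import *
print(inc([.55,-.15,.25],90)); print(inc([.613,-.059,.25],190,([.55,-.15,.25],90))); print(inc([.613,-.059,.25],282.56,([.613,-.059,.25],190)))
E
```

```text
(array([ -15.3, -113.1,   30.7]), array([ -13.7 ,  -14.  , -124.04]))
(array([91., 63.,  0.]), array([  -0.,    0., -100.]))
(array([0., 0., 0.]), array([  0.  ,   0.  , -92.56]))
```

Emit:
play_rows(increments=[[[-15,-113,31],[-13.7,-14,-124],0],[[-15,-113,31],[-13.7,-14,-124],0],[[-15,-113,31],[-13.7,-14,-124],0],[[-15,-113,31],[-13.7,-14,-124],0],[[-15,-113,31],[-13.7,-14,-124],0],[[-15,-113,31],[-13.7,-14,-124],0],[[-15,-113,31],[-13.7,-14,-124],0],[[-15,-113,31],[-13.7,-14,-124],0],[[-15,-113,31],[-13.7,-14,-124],0],[[-15,-113,31],[-13.7,-14,-124],0],[[-15,-113,31],[-13.7,-14,-124],0],[[-15,-113,31],[-13.7,-14,-124],0],[[-15,-113,31],[-13.7,-14,-124],0],[[-15,-113,31],[-13.7,-14,-124],0],[[-15,-113,31],[-13.7,-14,-124],0],[[-15,-113,31],[-13.7,-14,-124],0],[[-15,-113,31],[-13.7,-14,-124],0],[[-15,-113,31],[-13.7,-14,-124],0]])

```text
time: 10.5
ee_pos: [0.5519, -0.1477, 0.2498]
tcp_rot: [180.0, -0.0, 90.1]
wrist_force: [-0.4, -0.4, 0.3]
opening: 0.0852
grasp_force: 0.0
```

Run:
```python
from h import *
o=telemetry.get_obs(); print(o["q"].round(2),o["ee_pos"],o["tcp_rot"]); print(inc([.613,-.059,.25],190))
```

```text
[-1.499e+01  7.910e+00  1.322e+01  9.527e+01  2.000e-02  7.487e+01] [ 0.55193632 -0.14766039  0.24978858] [ 1.79953183e+02 -1.15516963e-02  9.01375469e+01]
(array([88.5, 61.3, -0.1]), array([ 4.000e-02,  3.000e-02, -9.986e+01]))
```

Emit:
play_rows(increments=[[[91,63,0],[0,0,-100],0],[[91,63,0],[0,0,-100],0],[[91,63,0],[0,0,-100],0],[[91,63,0],[0,0,-100],0],[[91,63,0],[0,0,-100],0],[[91,63,0],[0,0,-100],0],[[91,63,0],[0,0,-100],0],[[91,63,0],[0,0,-100],0],[[91,63,0],[0,0,-100],0],[[91,63,0],[0,0,-100],0],[[91,63,0],[0,0,-100],0],[[91,63,0],[0,0,-100],0],[[91,63,0],[0,0,-100],0]])

```text
time: 11.8
ee_pos: [0.6145, -0.0564, 0.2498]
tcp_rot: [-180.0, 0.0, -169.7]
wrist_force: [-0.7, 0.8, -0.2]
opening: 0.0855
grasp_force: 0.0
```

Emit:
play_rows(increments=[[[0,0,0],[0,0,-92.5],0],[[0,0,0],[0,0,-92.5],0],[[0,0,0],[0,0,-92.5],0],[[0,0,0],[0,0,-92.5],0],[[0,0,0],[0,0,-92.5],0],[[0,0,0],[0,0,-92.5],0],[[0,0,0],[0,0,-92.5],0],[[0,0,0],[0,0,-92.5],0],[[0,0,0],[0,0,-92.5],0],[[0,0,0],[0,0,-92.5],0],[[0,0,0],[0,0,-92.5],0],[[0,0,0],[0,0,-92.5],0],[[0,0,0],[0,0,-92.5],0]])

```text
time: 13.1
ee_pos: [0.6145, -0.0564, 0.2499]
tcp_rot: [-179.9, -0.0, -77.6]
wrist_force: [-0.0, 0.0, -0.1]
opening: 0.0858
grasp_force: 0.0
```

```bash
python3 look.py w3
```

```text
13.1 [ 0.6144671  -0.05639274  0.24989315] [-1.79945598e+02 -6.68971849e-03 -7.75686450e+01] [-0.03705784  0.04576867 -0.10241063] 0.08579402742722071
```

View pics/w3.png

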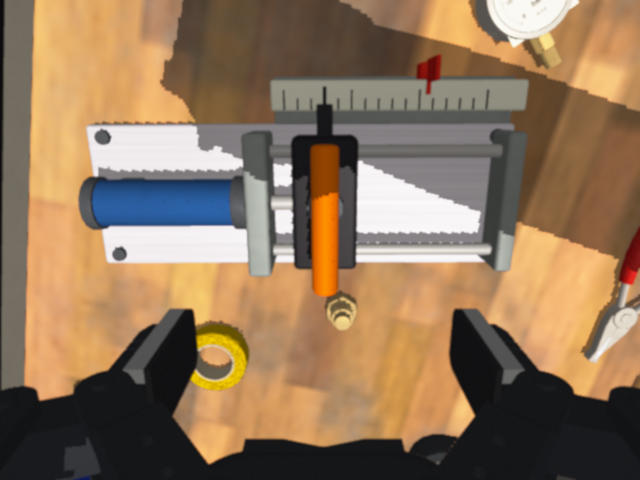

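The wrist view has the bar centred at about (325,219), the pointer tip at (324,88) and the flag's lower tip at (429,93).

Run:
```python
from h import *
a=np.load("w.npz"); p=a["p"]; o=dict(ee_pos=a["pos"],tcp_rot=a["rot"])
hsv=cv2.cvtColor(p,cv2.COLOR_RGB2HSV)
m=cv2.inRange(hsv,(5,150,80),(18,255,255)); m[:120]=0;m[310:]=0
k,l,s,c=cv2.connectedComponentsWithStats(m); i=1+np.argmax(s[1:,4]); ys,xs=np.nonzero(l==i)
r=cv2.minAreaRect(np.c_[xs,ys].astype(np.float32)); e=world("wrist",cv2.boxPoints(r),o,z=.099); print(r,e.round(4),e.mean(0))
P=world("wrist",[(324,88)],o,z=.045)[0];F=world("wrist",[(429,93)],o,z=.045)[0]; print(P,F)
m=cv2.inRange(hsv,(0,150,60),(5,255,255)); m[120:]=0; ys,xs=np.nonzero(m[:,400:460]);
for y in range(50,100,4): q=xs[ys==y]; print(y,q.min()+400 if len(q) else None,q.max()+400 if len(q) else None,end="; ")
g=cv2.cvtColor(p,cv2.COLOR_RGB2GRAY); print([ (y,300+np.argmin(g[y,300:350])) for y in range(84,110,4)])
psi=np.radians(12.5); ux=np.array([np.cos(psi),np.sin(psi)])
for ps in(12,12.5,13):
    t=np.radians(ps); print(ps,(F-P)[:2]@[-np.cos(t),-np.sin(t)])
print(inc([*e.mean(0)[:2],.099],-77.5))
```

```text
((323.9999694824219, 220.49996948242188), (152.99996948242188, 27.999996185302734), 90.0) [[ 0.6329 -0.1038  0.099 ]
 [ 0.6159 -0.1076  0.099 ]
 [ 0.5922 -0.0062  0.099 ]
 [ 0.6112 -0.002   0.099 ]] [ 0.61305148 -0.05488112  0.099     ]
[ 0.63204119 -0.14011313  0.045     ] [ 0.55715699 -0.15332403  0.045     ]
50 None None; 54 None None; 58 432 440; 62 426 439; 66 418 439; 70 417 439; 74 417 439; 78 418 438; 82 428 430; 86 427 429; 90 427 429; 94 None None; 98 None None; [(84, np.int64(312)), (88, np.int64(324)), (92, np.int64(324)), (96, np.int64(324)), (100, np.int64(324)), (104, np.int64(324)), (108, np.int64(321))]
12 0.07599449627478515
12.5 0.07596850275416846
13 0.07593672393794304
(array([ -1.8,   1.2, 150.9]), array([-0.06, -0.01, -0.02]))
```

Emit:
play_rows(increments=[[[-1,1,40],[0,0,0],0],[[-1,1,80],[0,0,0],0],[[-1,1,115],[0,0,0],0],[[-1,1,138],[0,0,0],0],[[-1,1,148],[0,0,0],0],[[-1,1,151],[0,0,0],0],[[-1,1,151],[0,0,0],0],[[-1,1,151],[0,0,0],0.4],[[-1,1,151],[0,0,0],0.6],[[-1,1,151],[0,0,0],0.8],[[-1,1,151],[0,0,0],1],[[-1,1,151],[0,0,0],1],[[-1,1,151],[0,0,0],1],[[-1,1,151],[0,0,0],1],[[-1,1,151],[0,0,0],1]], grip_force=50)

```text
time: 14.65
ee_pos: [0.6135, -0.0556, 0.0994]
tcp_rot: [-179.9, -0.0, -77.2]
wrist_force: [-1.9, -0.1, 5.0]
opening: 0.0165
grasp_force: 48.9
```

```bash
python3 look.py w4
```

```text
14.65 [ 0.61346608 -0.05557972  0.09941307] [-1.79912182e+02 -2.35278840e-02 -7.72368488e+01] [-1.94604765 -0.06879597  5.02459181] 0.01652303338586175
```

View pics/w4.png

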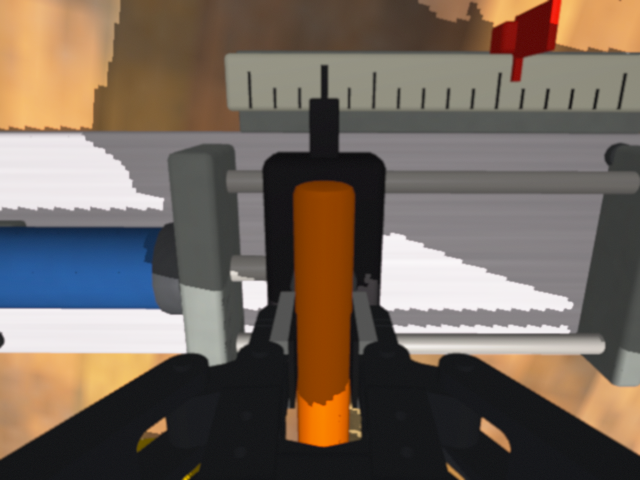

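The bar is gripped. The pointer tip is at about (324,70) and the flag tip at about (516,75). I'll pull gently to about 62 mm and look again.

Emit:
play_rows(increments=[[[0,3,0],[0,0,0],1],[[0,7,0],[0,0,0],1],[[0,12,0],[0,0,0],1],[[0,17,0],[0,0,0],1],[[0,22,0],[0,0,0],1],[[0,27,0],[0,0,0],1],[[0,32,0],[0,0,0],1],[[0,37,0],[0,0,0],1],[[0,42,0],[0,0,0],1],[[0,47,0],[0,0,0],1],[[0,52,0],[0,0,0],1],[[0,56,0],[0,0,0],1],[[0,59,0],[0,0,0],1],[[0,61,0],[0,0,0],1],[[0,62,0],[0,0,0],1],[[0,62,0],[0,0,0],1]])

```text
time: 16.3
ee_pos: [0.5544, -0.0688, 0.0995]
tcp_rot: [-179.7, -0.0, -77.2]
wrist_force: [8.4, 3.4, 1.0]
opening: 0.0165
grasp_force: 48.9
```

```bash
python3 look.py w5
python3 - <<'E'
from h import *
a=np.load("w.npz"); p=a["p"]; o=dict(ee_pos=a["pos"],tcp_rot=a["rot"])
hsv=cv2.cvtColor(p,cv2.COLOR_RGB2HSV); g=cv2.cvtColor(p,cv2.COLOR_RGB2GRAY)
m=cv2.inRange(hsv,(0,150,60),(5,255,255)); ys,xs=np.nonzero(m[:110,250:550]); xs+=250
for y in range(0,110,6):
    q=xs[ys==y]
    if len(q): print(y,q.min(),q.max(),end="; ")
print([(y,290+np.argmin(g[y,290:345])) for y in range(66,110,6)])
E
```

```text
16.3 [ 0.5544221  -0.06881669  0.09945597] [-1.79709183e+02 -9.66115903e-03 -7.72098339e+01] [8.43893702 3.38549956 0.9892527 ] 0.01654643969197029
0 368 375; 6 366 375; 12 363 375; 18 362 375; 24 348 380; 30 346 380; 36 346 380; 42 346 380; 48 346 380; 54 361 368; 60 361 367; 66 361 367; 72 361 366; 78 361 366; [(66, np.int64(323)), (72, np.int64(325)), (78, np.int64(324)), (84, np.int64(323)), (90, np.int64(323)), (96, np.int64(324)), (102, np.int64(312)), (108, np.int64(323))]
```

View pics/w5.png

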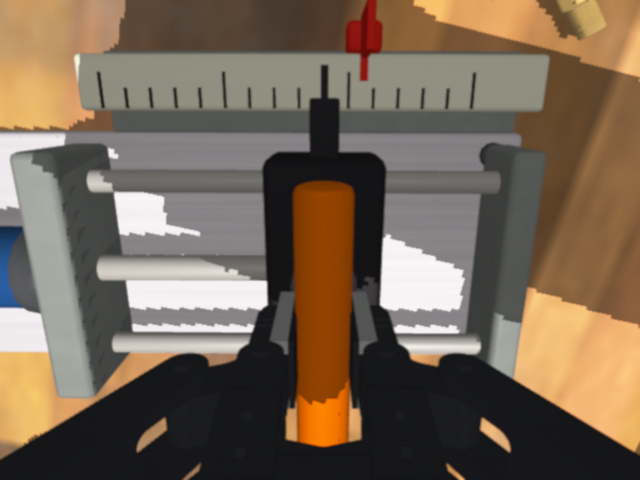

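The pointer tip is at about (324,70) and the flag tip at (364,75), which leaves roughly 16 mm.

Emit:
play_rows(increments=[[[0,3,0],[0,0,0],1],[[0,6,0],[0,0,0],1],[[0,9,0],[0,0,0],1],[[0,12,0],[0,0,0],1],[[0,14,0],[0,0,0],1],[[0,15,0],[0,0,0],1],[[0,16,0],[0,0,0],1],[[0,16,0],[0,0,0],1],[[0,16,0],[0,0,0],1],[[0,16,0],[0,0,0],1],[[0,16,0],[0,0,0],1],[[0,16,0],[0,0,0],1]])

```text
time: 17.55
ee_pos: [0.5391, -0.0723, 0.0995]
tcp_rot: [-179.7, -0.0, -77.2]
wrist_force: [9.1, 4.6, 1.7]
opening: 0.0167
grasp_force: 48.9
```

```bash
python3 look.py w6
python3 - <<'E'
from h import *
a=np.load("w.npz"); p=a["p"]
hsv=cv2.cvtColor(p,cv2.COLOR_RGB2HSV); g=cv2.cvtColor(p,cv2.COLOR_RGB2GRAY)
m=cv2.inRange(hsv,(0,150,60),(5,255,255)); ys,xs=np.nonzero(m[:110,250:550]); xs+=250
for y in range(50,110,4):
    q=xs[ys==y]
    if len(q): print(y,q.min(),q.max(),end="; ")
print([(y,290+np.argmin(g[y,290:345])) for y in range(66,100,4)])
E
```

```text
17.55 [ 0.53908994 -0.07226946  0.09948087] [-1.79685293e+02 -6.75826370e-03 -7.72034909e+01] [9.1194247  4.62959479 1.71652276] 0.016667821931212513
50 308 340; 54 321 326; 58 322 326; 62 321 326; [(66, np.int64(325)), (70, np.int64(323)), (74, np.int64(324)), (78, np.int64(323)), (82, np.int64(323)), (86, np.int64(323)), (90, np.int64(323)), (94, np.int64(323)), (98, np.int64(323))]
```

View pics/w6.png

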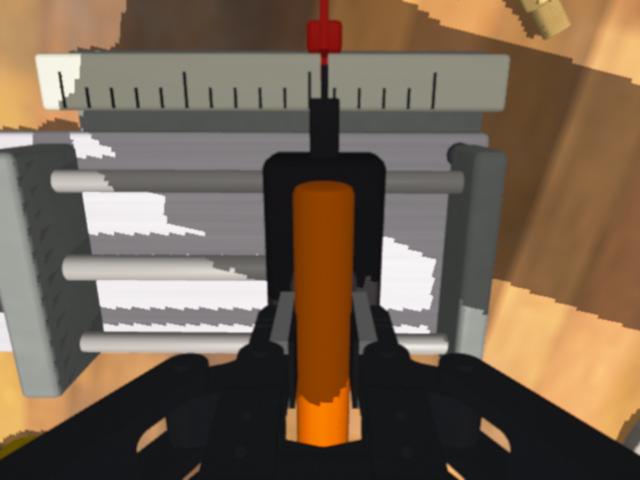

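The red flag tip at (323.5,62) and the black pointer at (323.5,74) line up to within a pixel, under 0.5 mm. The carriage is steady and the grip is firm, so I'm handing in.

```bash
python3 -c "
from workcell import workorder; print(workorder.job_done())"
```

```text
the job is handed in; nothing more can be done
None
```

I pressed the green key and then the yellow key fully down, one at a time, pulled the carriage about 76 mm until the pointer was within about 0.5 mm of the red mark, and handed the job in with the T-handle still gripped; the hand-in returned no verdict.

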